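Unpack the round flask and hold it down on the vortex mixer

ROBOT

A 6-joint arm with a two-finger parallel gripper is mounted at the origin on the work surface. World frame = base frame: x ahead of the robot, y to its left, z up, the work surface at z = 0. Lengths are in m, angles in rad, forces in N, time in s.
With the tool pointing down it reaches from about 0.3 to 0.875 m from the base axis. Payload 6.4 kg.
Tool frame: the origin (TCP) lies midway between the tips of the shut fingers; the grasp point (between the pads) lies 19 mm behind it; z points along the fingers, x is the direction in which the jaws open and shut, and the axes are right-handed (so a half turn about z gives the same grasp; the last joint's range is limited). The gripper opens to 88 mm and grips with 3 to 60 N. Pads are 18 mm wide; open, the fingers measure 123 mm over their backs; the gripper's body (75 mm by 187 mm) begins 45 mm behind the grasp point.
Start: joints at [1.022, 0.181, 1.607, -0, 1.354, -0.206], TCP at [0.193, 0.542, 0.239] pointing down, gripper open.
Joint ranges: [-2.99, 2.99], [-0.89, 2.07], [0.3, 2.58], [-1.14, 4.28], [0, 2.63], [-3.12, 3.12]. Speed limits (rad/s): [2.57, 2.57, 3.01, 3.14, 3.14, 3.14].

INTERFACE

Orientations are given as a 3x3 rotation matrix whose columns are the frame's x, y, z axes.
In Python, from workcell import * gives the robot as it stands.
- The arm moves only by the tool jog_arm, never from a script. Its argument "deltas" is a list of rows, each an object of numbers: "dx", "dy", "dz": the shift along the tool's x, y, z in m; "rx", "ry", "rz": the turn, a rotation vector about the tool's x, y, z in rad; "jaw": the opening, from 0 (shut) to 1 (fully open). In form: [{"dx": .., "dy": .., "dz": .., "rx": .., "ry": .., "rz": .., "jaw": ..}, ...]. A call has 1 to 12 rows; each row is the pose to reach, as a shift and turn from the pose commanded when the call began, along the tool's axes at that moment; what a row does not reach only later rows make up. A row lasts 1/10 s, in which the tool goes at most 50 mm and 8.59 degrees, less where a joint would pass 70% of its speed; a pose out of reach is approached as far as the arm can. A call with a gripper value outside its range is refused whole. The fingers move at their own pace and stop on an object; "force" is the grip in N (left out, the last holds). Time passes only in rows, so rows that repeat a pose let the fingers close. It gives the time, the measured TCP pose, the force and the opening at its end, in the units of the state.
- sense(): the state, without advancing time (a new reading comes with each control period).
- camera(name): name is "side" or "top"; returns the picture (384x512x3 uint8, red, green, blue); there is no depth.
- camera_info(name): a dict with "fx", "fy", "cx", "cy" (pixels), "dist_coeffs" ([k1, k2, p1, p2, k3] as OpenCV has them; the pictures are not rectified), "position" and "rotation" of the camera in the world. Camera axes: x right, y down, z forward; pixel columns grow to the right and rows downward; lengths in m; the calibration is good to about 2 mm. A picture is of the moment at which its call begins. camera_info takes no time and is no camera call.
- finish_job(): hands the job in, once; it reports no verdict.
The state is a dict: "clock": time; "q": joint angles; "joint_velocities": joint speeds; "joint_torque": joint torques, N m; "position": TCP position; "ee_rot": TCP orientation; "wrist_force": force on the tool from outside, world axes, zero at the start; "ft_torque": the same for the moment, N m; "width": opening from 0.0 (shut) to 1.0 (fully open).
Only numpy, scipy, OpenCV 4.12 (cv2) and the standard library are available. Lean on these libraries where they do the work, as an engineer would, in place of code of your own. Each camera call takes 0.05 s, during which the arm holds its last target. There are 200 camera calls.

TASK

The small sample carton on the bench is half open: fold both of its standing flaps right back, well past upright, and take out the round-bottomed flask, keeping it upright. Set it bottom first into the sprung ring on top of the vortex mixer and, without slamming it, push the ring down nearly as far as it goes, as you would to run the mixer; finish while still gripping the flask upright and holding the ring down. Leave the jar in the carton, and do not disturb the other things on the bench.

Things in the scene. Friction and masses are not known exactly. Their poses are not given: they have to be found in the camera images.
- carton: Cardboard carton, fixed, 186 (its x) x 126 (its y) x 122 mm high, walls 4; origin under its centre. Long flaps hinge at y = +-62.5, z = 122; short end flaps hang outside the ends (16 mm out) and stay. Inside are two places, x = +-43, y = 0, a partition (top at z = 68) between them, and a floor insert (top z = 18) with a 47 mm hole at each. Flask in one place, jar in the other, either way round.
- flap_a (a joint): Angle (rad) of the long flap (182 x 62 x 4 mm) hinged at the carton's +y wall: 0 flat shut, 1.57 upright, 2.9 folded right back outwards (its stop). Starts half open, 0.8 to 1.25. The stiff fold stays where it is left; a push of about 1 N swings it.
- flap_b (a joint): The same for the long flap hinged at the carton's -y wall.
- flap_a_edge (a point): Middle of the free edge of flap_a, 62 mm from its hinge.
- flap_b_edge (a point): Middle of the free edge of flap_b, 62 mm from its hinge.
- flask: Round-bottomed amber glass flask, white stopper, about 120 g, 110 mm tall; origin at the lowest point of the bulb, z up the neck. Bulb: 64 mm sphere centred at z = 32. Neck 22 mm wide at z = 71 to 77, then a 27 mm cylinder at z = 79 to 102 (grip here); stopper 31 mm wide, z = 102 to 110. In the carton its origin is 8 mm above the bench, the stopper 4 mm below the rim. Bottom-heavy.
- mixer: Cream bench vortex mixer, 165 deep (its x) x 130 wide x 138 mm high over all, fixed to the bench, with a knob and a switch on the sloping front (its -x end). Origin at the centre of its underside. The sprung ring stands on top, its axis at x = +20 mm, y = 0 in the mixer's frame.
- cradle (a joint): Travel (m) of the sprung ring: 0 up, 0.010 fully down on its stop. It sits at 0 under the flask's weight alone; it begins to move at about 2.7 N of downward force and takes about 9.7 N to reach the stop (0.7 N per mm); let go, it springs back up.
- cradle_rim (a point): Centre of the top rim of the sprung ring; moves with it; 138 mm above the bench when up. The ring is a black rubber funnel, 72 mm wide outside, 62 inside at the rim, 22 deep, narrowing to 34 mm at its foot: the bulb seats in it with the flask's origin 21 mm below this point.
- jar: Wide-mouthed clear jar with a broad white cap, 62 mm wide and 62 mm tall, 200 g, standing in the carton's other place with its base 18 mm above the bench. Leave it. Origin under its centre.
- beaker: Clear glass beaker, 70 mm wide, 90 mm tall. Bystander; origin under its centre.
- conical: Clear conical flask, base 80 mm wide, 113 mm tall. Bystander; origin under its centre.
- spray: Clear spray bottle with a white trigger head, 72 mm wide, 204 mm tall, nozzle along -x. Bystander; origin under its centre.
- tube_rack: White tube rack with capped tubes, 65 x 100 x 100 mm. Bystander; origin under its centre.
- petri_dishes: Two stacked clear dishes, 92 mm wide, 32 mm tall together. Bystander; origin under their centre.
- marker: White marker pen with a black cap, 130 mm long (its x), 18 mm thick, lying down. Bystander; origin on the bench under its middle.
Not all that is in view belongs to the job. Of the things like the flask, leave any that is red; of the rest the smaller one is meant. Of the things like the carton, leave any that is pink; of the rest the larger one is meant.

How it is judged:
On the way, in this order (a step that is already met when the one before it is completed fails the run):
1. both flaps are folded back past upright (each beyond 1.9 rad) (value of joint each of flap_a, flap_b above 1.9 rad), for 0.2 s.
2. the flask is held clear above the carton's rim (z of flask in the frame of carton above 0.124 m and contact force between the fingers and flask above 1 N and contact force between flask and carton below 0.1 N), for 0.2 s.
At the end, for the whole second after the job is handed in: Fingers hold the flask, within 10 degrees of upright, seated in the ring (7 mm of its axis) and pressing it down over 7 of its 10 mm, the robot touching the mixer only through the flask; flask at rest; flaps still folded back (over 1.75 rad); jar standing in the carton (value of joint cradle above 0.007 m and horizontal distance between flask and cradle_rim below 0.007 m and z of flask in the frame of cradle_rim between -0.026 and -0.016 m and angle between flask's own z axis and vertical below 0.17 rad and contact force between the fingers and flask above 2 N and contact force between flask and mixer above 5 N and contact force between each of the fingers, the arm and mixer below 0.5 N and linear speed of flask below 0.02 m/s and value of joint each of flap_a, flap_b above 1.75 rad and horizontal distance between jar and carton below 0.06 m and angle between jar's own z axis and vertical below 0.2 rad); the arm keeps its last pose, push and grip.
It fails at once if the jar or another bystander is pushed more than 40 mm from its place (distance of any of jar, beaker, conical, spray, tube_rack, petri_dishes, marker from where it was at the start of the episode above 0.04 m).
It fails at once if a standing bystander is knocked over (angle between any of jar, beaker, conical, spray, tube_rack, petri_dishes's own z axis and vertical above 0.6 rad).
It fails at once if the flask is slammed into the mixer (over 45 N) (contact force between flask and mixer above 45 N).
It fails at once if the flask is tipped more than 50 degrees (angle between flask's own z axis and vertical above 0.87 rad).
It also fails if it takes over 61 s, if anything falls off the work surface, if the arm or the gripper's body presses on something with over 40 N, if the wrist force passes 120 N, or if a joint passes its speed limit or range.

## Working session

There is one attempt and no reset: what is moved stays moved. The work goes in short steps, Python scripts to look and compute and a tool call to move; the robot and the scene stay as the last step left them, time stands still between calls to the robot, and variables do not carry over. Pictures are saved under pics/ and viewed, about 8 in all and at most 12, crops included, and the job is handed in when it is done.

Besides the shell and the picture viewer there is one more tool, called after "Call:" as a command line: name --argument value ..., lists and objects as JSON in quotes. jog_arm: Moves the arm, as the interface text tells. Its arguments: {"type":"object","properties":{"deltas":{"type":"array","items":{"type":"object","properties":{"dx":{"type":"number"},"dy":{"type":"number"},"dz":{"type":"number"},"rx":{"type":"number"},"ry":{"type":"number"},"rz":{"type":"number"},"jaw":{"type":"number"}}}},"force":{"type":"number"}},"required":["deltas"]}

```bash
mkdir -p pics; ls; python3 - <<'E'
from workcell import *
import cv2
for n in("side","top"):
    im=camera(n); cv2.imwrite(f"pics/{n}0.png",cv2.resize(im[:,:,::-1],(800,600),interpolation=cv2.INTER_CUBIC)); cv2.imwrite(f"pics/{n}0_raw.png",im[:,:,::-1])
    print(n,camera_info(n))
s=sense();print(s)
E
```

```text
pics
side {'fx': 348.45540517131604, 'fy': 348.45540517131604, 'cx': 253.89247025171215, 'cy': 193.88156500836865, 'dist_coeffs': array([0.01698968, 0.        , 0.        , 0.        , 0.        ]), 'position': array([ 0.10126696, -0.76736012,  0.63296494]), 'rotation': array([[ 0.90612176, -0.21731373,  0.36292987],
       [-0.42296984, -0.45263861,  0.7849935 ],
       [-0.00631379, -0.86480809, -0.50206285]])}
top {'fx': 485.66055959175196, 'fy': 485.66055959175196, 'cx': 255.81518058667442, 'cy': 201.65414840670167, 'dist_coeffs': array([-0.01810759,  0.        ,  0.        ,  0.        ,  0.        ]), 'position': array([0.29396991, 0.08900448, 1.41232047]), 'rotation': array([[-0.01654593, -0.98455917,  0.17426839],
       [-0.99986248,  0.01648759, -0.00178259],
       [-0.0011182 , -0.17427392, -0.98469658]])}
{'clock': 0.1, 'q': array([ 1.02167708e+00,  1.81441348e-01,  1.60788265e+00, -2.45673687e-05,
        1.35376014e+00, -2.06333788e-01]), 'joint_velocities': array([-0.00082651, -0.0006038 , -0.00104007, -0.00052475,  0.00057905,
       -0.00019445]), 'joint_torque': array([ 6.00281073e-04, -4.34825277e+01, -3.42698157e+01,  7.04016164e-02,
        3.40262242e-02, -2.78475943e-05]), 'position': array([0.19302816, 0.54114389, 0.23792675]), 'ee_rot': array([[ 3.36106249e-01,  9.41823771e-01, -7.57994957e-04],
       [ 9.41822937e-01, -3.36106985e-01, -1.28473374e-03],
       [-1.46476017e-03, -2.82089998e-04, -9.99998887e-01]]), 'wrist_force': array([0.56161398, 0.6625757 , 0.55128321]), 'ft_torque': array([ 0.00525335,  0.01518786, -0.0192824 ]), 'width': 1.0001563963199191}
```

View pics/top0.png

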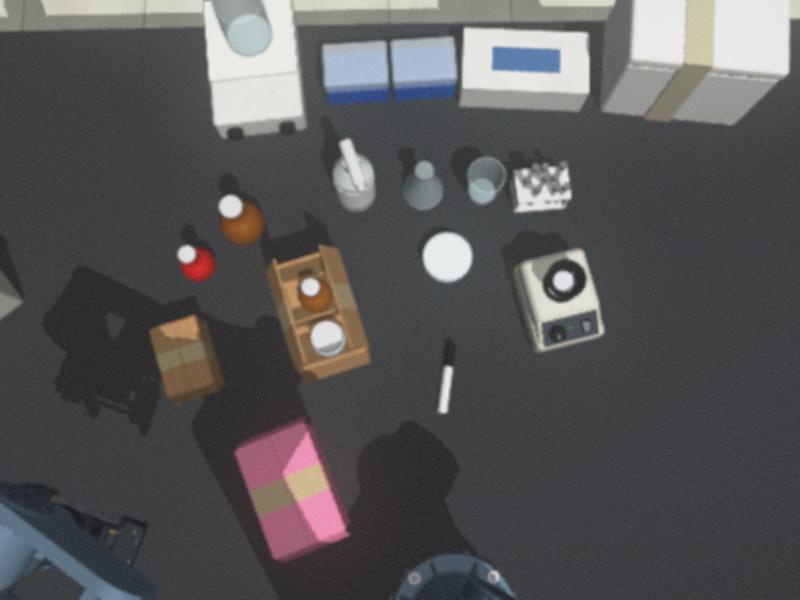

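View pics/side0.png

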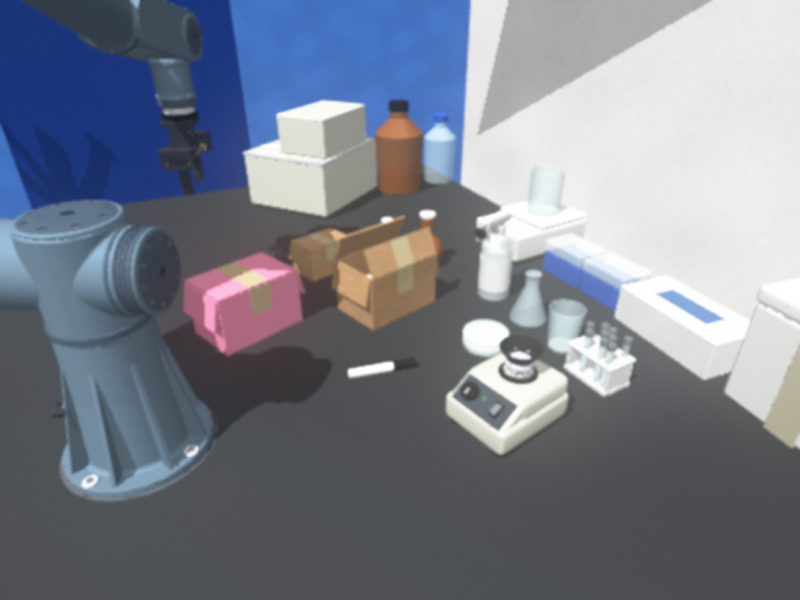

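The open carton is at about (315,310) in the top view, holding the flask at (315,292) and the jar at (328,338). The mixer is at (560,300) with its ring at (565,281), and its front faces the robot. I'll enlarge both.

```bash
python3 - <<'E'
import cv2,numpy as np
im=cv2.imread("pics/top0_raw.png")
f=lambda x,y:cv2.resize(im[y:y+100,x:x+80],None,fx=5,fy=5,interpolation=cv2.INTER_CUBIC)
cv2.imwrite("pics/crop0.png",np.hstack([f(165,150),f(318,145)]))
E
cat > h.py <<'E'
from workcell import *
import numpy as np,cv2
def ray(n,uv):
    c=camera_info(n);K=np.array([[c['fx'],0,c['cx']],[0,c['fy'],c['cy']],[0,0,1]])
    p=cv2.undistortPoints(np.array([[uv]],float),K,c['dist_coeffs'])[0,0]
    return c['position'],c['rotation']@np.array([*p,1])
def atz(n,uv,z):
    o,d=ray(n,uv);return o+d*(z-o[2])/d[2]
def proj(n,P):
    c=camera_info(n);K=np.array([[c['fx'],0,c['cx']],[0,c['fy'],c['cy']],[0,0,1]])
    R=c['rotation'].T
    return cv2.projectPoints(np.array(P,float).reshape(-1,3),cv2.Rodrigues(R)[0],-R@c['position'],K,c['dist_coeffs'])[0][:,0]
E
```

```text
(no output)
```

View pics/crop0.png

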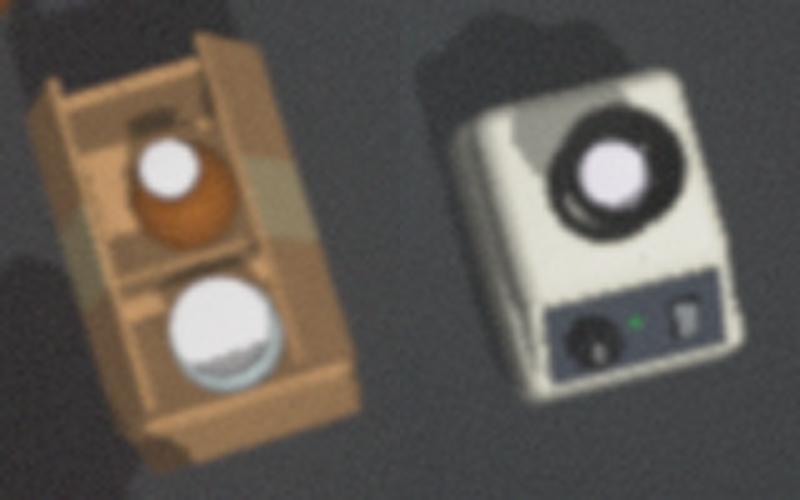

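```bash
python3 - <<'E'
from h import *
L=lambda x,y:(165+(x+.5)/5-.5,150+(y+.5)/5-.5); M=lambda x,y:(318+(x-400+.5)/5-.5,145+(y+.5)/5-.5)
st=atz("top",L(168,168),.118);bu=atz("top",L(185,194),.042);jar=atz("top",L(221,328),.080)
print("stopper",st,"bulb",bu,"jar",jar)
d=st-jar;print("dist",np.hypot(*d[:2]),"yaw",np.degrees(np.arctan2(d[1],d[0])))
c=(st+jar)/2
print("ring",atz("top",M(616,173),.138))
for p in[(545,310),(718,268),(535,400),(742,345)]: print(p,atz("top",M(*p),.06 if p[1]<320 else .03))
# fit carton yaw + flaps: predicted overlay
yaw=np.arctan2(d[1],d[0])
x=np.array([np.cos(yaw),np.sin(yaw),0]);y=np.array([-x[1],x[0],0])
c=np.array([*c[:2],0]);print("carton",c,"x",x)
inv=lambda uv:((uv[0]+.5-165)*5-.5,(uv[1]+.5-150)*5-.5)
for s in(1,-1):
  for sx in(.091,-.091):
    h=c+x*sx+y*s*.0625+np.array([0,0,.122])
    print(s,sx,"hinge",np.round(inv(proj("top",h)[0])),[ (a,np.round(inv(proj("top",h+.062*(-y*s*np.cos(a)+np.array([0,0,np.sin(a)])))[0])).tolist()) for a in(.8,.95,1.1,1.25)])
E
```

```text
stopper [0.57674424 0.24285065 0.118     ] bulb [0.57786441 0.24202069 0.042     ] jar [0.49380042 0.21758228 0.08      ]
dist 0.08670736583314528 yaw 16.94306623417772
ring [ 0.57606446 -0.1965176   0.138     ]
(545, 310) [ 0.51482506 -0.16953833  0.06      ]
(718, 268) [ 0.53728915 -0.2688915   0.06      ]
(535, 400) [ 0.46752806 -0.16697219  0.03      ]
(742, 345) [ 0.49738422 -0.28791352  0.03      ]
carton [0.53527233 0.23021647 0.        ] x [0.95659481 0.2914213  0.        ]
1 0.091 hinge [ 32. 120.] [(0.8, [96.0, 76.0]), (0.95, [82.0, 77.0]), (1.1, [66.0, 79.0]), (1.25, [49.0, 82.0])]
1 -0.091 hinge [127. 436.] [(0.8, [196.0, 402.0]), (0.95, [181.0, 405.0]), (1.1, [165.0, 408.0]), (1.25, [149.0, 413.0])]
-1 0.091 hinge [251.  51.] [(0.8, [166.0, 54.0]), (0.95, [178.0, 47.0]), (1.1, [191.0, 40.0]), (1.25, [206.0, 33.0])]
-1 -0.091 hinge [351. 365.] [(0.8, [267.0, 379.0]), (0.95, [280.0, 373.0]), (1.1, [294.0, 367.0]), (1.25, [309.0, 361.0])]
```

Call:
jog_arm --deltas '[{"dx": -0.179,"dy": 0.427,"rz": -0.637,"jaw": 0},{"dx": -0.179,"dy": 0.427,"rz": -0.637,"jaw": 0},{"dx": -0.179,"dy": 0.427,"rz": -0.637,"jaw": 0},{"dx": -0.179,"dy": 0.427,"rz": -0.637,"jaw": 0},{"dx": -0.179,"dy": 0.427,"rz": -0.637,"jaw": 0},{"dx": -0.179,"dy": 0.427,"rz": -0.637,"jaw": 0},{"dx": -0.179,"dy": 0.427,"rz": -0.637,"jaw": 0},{"dx": -0.179,"dy": 0.427,"rz": -0.637,"jaw": 0},{"dx": -0.179,"dy": 0.427,"rz": -0.637,"jaw": 0},{"dx": -0.179,"dy": 0.427,"rz": -0.637,"jaw": 0},{"dx": -0.179,"dy": 0.427,"rz": -0.637,"jaw": 0},{"dx": -0.179,"dy": 0.427,"rz": -0.637,"jaw": 0}]'

```text
$.deltas[0]: bad value
```

Call:
jog_arm --deltas '[{"dx": -0.179,"dy": 0.427,"dz": 0.0,"rx": 0.0,"ry": 0.0,"rz": -0.637,"jaw": 0.0},{"dx": -0.179,"dy": 0.427,"dz": 0.0,"rx": 0.0,"ry": 0.0,"rz": -0.637,"jaw": 0.0},{"dx": -0.179,"dy": 0.427,"dz": 0.0,"rx": 0.0,"ry": 0.0,"rz": -0.637,"jaw": 0.0},{"dx": -0.179,"dy": 0.427,"dz": 0.0,"rx": 0.0,"ry": 0.0,"rz": -0.637,"jaw": 0.0},{"dx": -0.179,"dy": 0.427,"dz": 0.0,"rx": 0.0,"ry": 0.0,"rz": -0.637,"jaw": 0.0},{"dx": -0.179,"dy": 0.427,"dz": 0.0,"rx": 0.0,"ry": 0.0,"rz": -0.637,"jaw": 0.0},{"dx": -0.179,"dy": 0.427,"dz": 0.0,"rx": 0.0,"ry": 0.0,"rz": -0.637,"jaw": 0.0},{"dx": -0.179,"dy": 0.427,"dz": 0.0,"rx": 0.0,"ry": 0.0,"rz": -0.637,"jaw": 0.0},{"dx": -0.179,"dy": 0.427,"dz": 0.0,"rx": 0.0,"ry": 0.0,"rz": -0.637,"jaw": 0.0},{"dx": -0.179,"dy": 0.427,"dz": 0.0,"rx": 0.0,"ry": 0.0,"rz": -0.637,"jaw": 0.0},{"dx": -0.179,"dy": 0.427,"dz": 0.0,"rx": 0.0,"ry": 0.0,"rz": -0.637,"jaw": 0.0},{"dx": -0.179,"dy": 0.427,"dz": 0.0,"rx": 0.0,"ry": 0.0,"rz": -0.637,"jaw": 0.0}]' --force 20

```text
clock: 1.3
position: [0.5351, 0.229, 0.238]
ee_rot: [[-0.288, 0.958, -0.002], [0.958, 0.288, 0.0], [0.001, -0.002, -1.0]]
wrist_force: [-1.4, 0.2, -0.4]
width: -0.001
```

Call:
jog_arm --deltas '[{"dx": 0.0,"dy": 0.0,"dz": 0.035,"rx": 0.0,"ry": 0.0,"rz": 0.0,"jaw": 0.0},{"dx": 0.0,"dy": 0.0,"dz": 0.07,"rx": 0.0,"ry": 0.0,"rz": 0.0,"jaw": 0.0},{"dx": 0.0,"dy": 0.0,"dz": 0.099,"rx": 0.0,"ry": 0.0,"rz": 0.0,"jaw": 0.0},{"dx": 0.0,"dy": 0.0,"dz": 0.099,"rx": 0.0,"ry": 0.0,"rz": 0.0,"jaw": 0.0},{"dx": 0.02,"dy": 0.0,"dz": 0.099,"rx": 0.0,"ry": 0.0,"rz": 0.0,"jaw": 0.0},{"dx": 0.04,"dy": 0.0,"dz": 0.099,"rx": 0.0,"ry": 0.0,"rz": 0.0,"jaw": 0.0},{"dx": 0.055,"dy": 0.0,"dz": 0.099,"rx": 0.0,"ry": 0.0,"rz": 0.0,"jaw": 0.0},{"dx": 0.07,"dy": 0.0,"dz": 0.099,"rx": 0.0,"ry": 0.0,"rz": 0.0,"jaw": 0.0},{"dx": 0.08,"dy": 0.0,"dz": 0.099,"rx": 0.0,"ry": 0.0,"rz": 0.0,"jaw": 0.0},{"dx": 0.09,"dy": 0.0,"dz": 0.099,"rx": 0.0,"ry": 0.0,"rz": 0.0,"jaw": 0.0},{"dx": 0.09,"dy": 0.0,"dz": 0.099,"rx": 0.0,"ry": 0.0,"rz": 0.0,"jaw": 0.0}]'

```text
clock: 2.4
position: [0.5087, 0.3168, 0.1399]
ee_rot: [[-0.291, 0.957, -0.0], [0.957, 0.291, 0.0], [0.0, 0.0, -1.0]]
wrist_force: [0.7, 0.5, -0.5]
width: 0.003
```

Low force. Now the other side.

Call:
jog_arm --deltas '[{"dx": -0.04,"dy": 0.0,"dz": 0.0,"rx": 0.0,"ry": 0.0,"rz": 0.0,"jaw": 0.0},{"dx": -0.08,"dy": 0.0,"dz": 0.0,"rx": 0.0,"ry": 0.0,"rz": 0.0,"jaw": 0.0},{"dx": -0.1,"dy": 0.0,"dz": 0.0,"rx": 0.0,"ry": 0.0,"rz": 0.0,"jaw": 0.0},{"dx": -0.12,"dy": 0.0,"dz": 0.0,"rx": 0.0,"ry": 0.0,"rz": 0.0,"jaw": 0.0},{"dx": -0.135,"dy": 0.0,"dz": 0.0,"rx": 0.0,"ry": 0.0,"rz": 0.0,"jaw": 0.0},{"dx": -0.15,"dy": 0.0,"dz": 0.0,"rx": 0.0,"ry": 0.0,"rz": 0.0,"jaw": 0.0},{"dx": -0.165,"dy": 0.0,"dz": 0.0,"rx": 0.0,"ry": 0.0,"rz": 0.0,"jaw": 0.0},{"dx": -0.18,"dy": 0.0,"dz": 0.0,"rx": 0.0,"ry": 0.0,"rz": 0.0,"jaw": 0.0},{"dx": -0.18,"dy": 0.0,"dz": 0.0,"rx": 0.0,"ry": 0.0,"rz": 0.0,"jaw": 0.0}]'

```text
clock: 3.3
position: [0.5621, 0.1416, 0.1398]
ee_rot: [[-0.288, 0.958, 0.0], [0.958, 0.288, -0.001], [-0.001, 0.0, -1.0]]
wrist_force: [0.7, 0.8, -0.6]
width: 0.007
```

```bash
python3 - <<'E'
from h import *
a=camera("top")[:,:,::-1];cv2.imwrite("pics/top1_raw.png",a)
b=camera("side")[:,:,::-1]
f=lambda im,x,y:cv2.resize(im[y:y+120,x:x+80],None,fx=5,fy=5,interpolation=cv2.INTER_CUBIC)
cv2.imwrite("pics/c1.png",np.hstack([f(a,165,140),f(b,200,90)]))
E
```

```text
(no output)
```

View pics/c1.png

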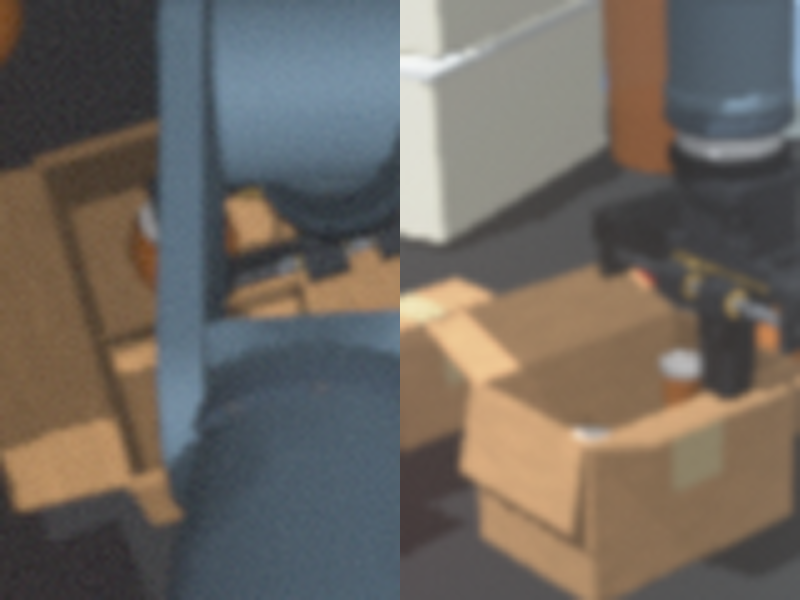

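Call:
jog_arm --deltas '[{"dx": 0.0,"dy": 0.0,"dz": -0.03,"rx": 0.0,"ry": 0.0,"rz": 0.0,"jaw": 0.0},{"dx": 0.0,"dy": 0.0,"dz": -0.06,"rx": 0.0,"ry": 0.0,"rz": 0.0,"jaw": 0.0},{"dx": 0.04,"dy": 0.02,"dz": -0.06,"rx": 0.0,"ry": 0.0,"rz": 0.0,"jaw": 0.62},{"dx": 0.08,"dy": 0.04,"dz": -0.06,"rx": 0.0,"ry": 0.0,"rz": 0.0,"jaw": 0.62},{"dx": 0.093,"dy": 0.044,"dz": -0.06,"rx": 0.0,"ry": 0.0,"rz": 0.0,"jaw": 0.62},{"dx": 0.093,"dy": 0.044,"dz": -0.06,"rx": 0.0,"ry": 0.0,"rz": 0.0,"jaw": 0.62},{"dx": 0.093,"dy": 0.044,"dz": -0.06,"rx": 0.0,"ry": 0.0,"rz": 0.0,"jaw": 0.62}]'

```text
clock: 4.1
position: [0.5758, 0.2448, 0.1992]
ee_rot: [[-0.291, 0.957, -0.001], [0.957, 0.291, -0.001], [-0.001, -0.001, -1.0]]
wrist_force: [-0.6, 0.0, -0.5]
width: 0.434
```

```bash
python3 - <<'E'
from h import *
b=camera("side")[:,:,::-1];cv2.imwrite("pics/side2_raw.png",b)
s=sense();print(s['clock'],s['position'],s['width'],s['wrist_force'])
cv2.imwrite("pics/c2.png",cv2.resize(b[80:220,190:330],None,fx=4.2,fy=4.2,interpolation=cv2.INTER_CUBIC))
print([(((p+.5-[190,80])*4.2)).tolist() for p in proj("side",[[.577,.2425,.118],s['position'],[.577,.2425,.098]])])
E
```

```text
4.15 [0.57605189 0.24425348 0.19928806] 0.47930562527551535 [ 0.97458795  0.44952168 -0.4556503 ]
[[279.0387704568792, 342.70498629274147], [276.71590578431307, 250.395242012647], [279.118277706022, 364.3470871041127]]
```

View pics/c2.png

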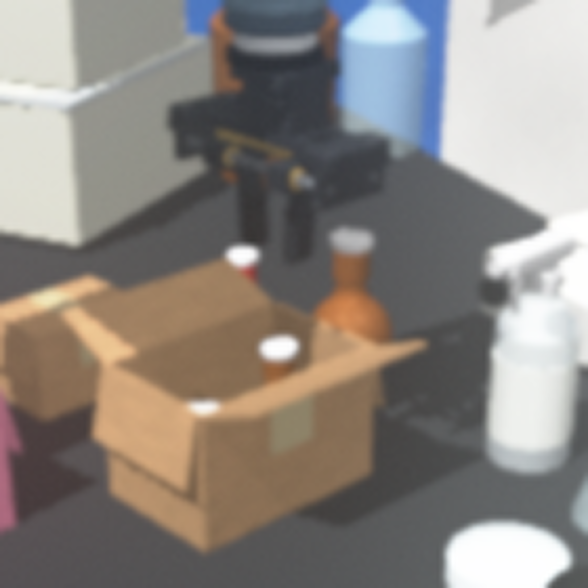

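The side view agrees with the prediction: the stopper is at (279,345) in the crop against (279,343) predicted. Both flaps are folded back. Next I descend and grip.

Call:
jog_arm --deltas '[{"dx": -0.002,"dy": 0.0,"dz": 0.03,"rx": 0.0,"ry": 0.0,"rz": 0.0,"jaw": 0.62},{"dx": -0.002,"dy": 0.0,"dz": 0.06,"rx": 0.0,"ry": 0.0,"rz": 0.0,"jaw": 0.62},{"dx": -0.002,"dy": 0.0,"dz": 0.085,"rx": 0.0,"ry": 0.0,"rz": 0.0,"jaw": 0.62},{"dx": -0.002,"dy": 0.0,"dz": 0.105,"rx": 0.0,"ry": 0.0,"rz": 0.0,"jaw": 0.62},{"dx": -0.002,"dy": 0.0,"dz": 0.119,"rx": 0.0,"ry": 0.0,"rz": 0.0,"jaw": 0.62},{"dx": -0.002,"dy": 0.0,"dz": 0.119,"rx": 0.0,"ry": 0.0,"rz": 0.0,"jaw": 0.62},{"dx": -0.002,"dy": 0.0,"dz": 0.119,"rx": 0.0,"ry": 0.0,"rz": 0.0,"jaw": 0.62}]'

```text
clock: 4.85
position: [0.5775, 0.2426, 0.0813]
ee_rot: [[-0.289, 0.957, 0.0], [0.957, 0.289, -0.0], [-0.0, 0.0, -1.0]]
wrist_force: [0.2, -0.3, 0.6]
width: 0.619
```

Call:
jog_arm --deltas '[{"dx": 0.0,"dy": 0.0,"dz": 0.0,"rx": 0.0,"ry": 0.0,"rz": 0.0,"jaw": 0.1},{"dx": 0.0,"dy": 0.0,"dz": 0.0,"rx": 0.0,"ry": 0.0,"rz": 0.0,"jaw": 0.1},{"dx": 0.0,"dy": 0.0,"dz": 0.0,"rx": 0.0,"ry": 0.0,"rz": 0.0,"jaw": 0.1},{"dx": 0.0,"dy": 0.0,"dz": 0.0,"rx": 0.0,"ry": 0.0,"rz": 0.0,"jaw": 0.1},{"dx": 0.0,"dy": 0.0,"dz": 0.0,"rx": 0.0,"ry": 0.0,"rz": 0.0,"jaw": 0.1},{"dx": 0.0,"dy": 0.0,"dz": 0.0,"rx": 0.0,"ry": 0.0,"rz": 0.0,"jaw": 0.1},{"dx": 0.0,"dy": 0.0,"dz": 0.0,"rx": 0.0,"ry": 0.0,"rz": 0.0,"jaw": 0.1},{"dx": 0.0,"dy": 0.0,"dz": 0.0,"rx": 0.0,"ry": 0.0,"rz": 0.0,"jaw": 0.1}]' --force 30

```text
clock: 5.65
position: [0.5775, 0.2434, 0.0813]
ee_rot: [[-0.29, 0.957, 0.001], [0.957, 0.29, 0.0], [0.0, 0.001, -1.0]]
wrist_force: [-0.4, 0.5, 5.5]
width: 0.301
```

Call:
jog_arm --deltas '[{"dx": 0.0,"dy": 0.0,"dz": -0.01,"rx": 0.0,"ry": 0.0,"rz": 0.0,"jaw": 0.1},{"dx": 0.0,"dy": 0.0,"dz": -0.03,"rx": 0.0,"ry": 0.0,"rz": 0.0,"jaw": 0.1},{"dx": 0.0,"dy": 0.0,"dz": -0.055,"rx": 0.0,"ry": 0.0,"rz": 0.0,"jaw": 0.1},{"dx": 0.0,"dy": 0.0,"dz": -0.08,"rx": 0.0,"ry": 0.0,"rz": 0.0,"jaw": 0.1},{"dx": 0.0,"dy": 0.0,"dz": -0.105,"rx": 0.0,"ry": 0.0,"rz": 0.0,"jaw": 0.1},{"dx": 0.0,"dy": 0.0,"dz": -0.13,"rx": 0.0,"ry": 0.0,"rz": 0.0,"jaw": 0.1},{"dx": 0.0,"dy": 0.0,"dz": -0.15,"rx": 0.0,"ry": 0.0,"rz": 0.0,"jaw": 0.1},{"dx": 0.0,"dy": 0.0,"dz": -0.165,"rx": 0.0,"ry": 0.0,"rz": 0.0,"jaw": 0.1},{"dx": 0.0,"dy": 0.0,"dz": -0.175,"rx": 0.0,"ry": 0.0,"rz": 0.0,"jaw": 0.1},{"dx": 0.0,"dy": 0.0,"dz": -0.175,"rx": 0.0,"ry": 0.0,"rz": 0.0,"jaw": 0.1},{"dx": 0.0,"dy": 0.0,"dz": -0.175,"rx": 0.0,"ry": 0.0,"rz": 0.0,"jaw": 0.1},{"dx": 0.0,"dy": 0.0,"dz": -0.175,"rx": 0.0,"ry": 0.0,"rz": 0.0,"jaw": 0.1}]'

```text
clock: 6.85
position: [0.5764, 0.243, 0.2542]
ee_rot: [[-0.29, 0.957, -0.002], [0.957, 0.29, -0.001], [0.0, -0.003, -1.0]]
wrist_force: [-0.6, 0.5, -1.5]
width: 0.301
```

```bash
python3 - <<'E'
from h import *
b=camera("side")[:,:,::-1];cv2.imwrite("pics/side3_raw.png",b)
s=sense();print(s['clock'],s['position'],s['width'],s['wrist_force'])
cv2.imwrite("pics/c3.png",cv2.resize(b[50:200,180:330],None,fx=4,fy=4,interpolation=cv2.INTER_CUBIC))
p=s['position'];print([(((q+.5-[180,50])*4)).tolist() for q in proj("side",[p-[0,0,.073],p+[0,0,.019]])])
E
```

```text
6.9 [0.57641847 0.24301944 0.25425853] 0.3059823590494312 [-0.62423135 -0.07872088 -1.46449173]
[[304.6292806654933, 378.78982752665445], [304.2102051792774, 273.8558336587535]]
```

View pics/c3.png

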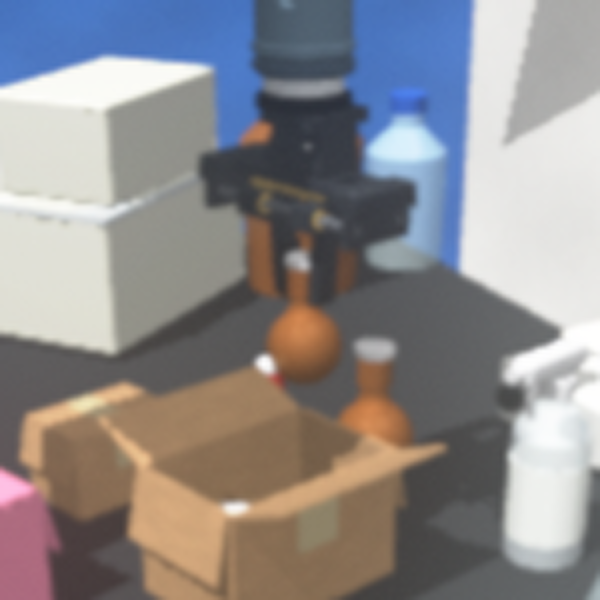

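The flask hangs upright, clear of the carton, with its bottom at about (304,382). I'll carry it over the mixer.

Call:
jog_arm --deltas '[{"dx": -0.013,"dy": -0.004,"dz": 0.0,"rx": 0.0,"ry": 0.0,"rz": 0.0,"jaw": 0.1},{"dx": -0.042,"dy": -0.013,"dz": 0.0,"rx": 0.0,"ry": 0.0,"rz": 0.0,"jaw": 0.1},{"dx": -0.084,"dy": -0.026,"dz": 0.0,"rx": 0.0,"ry": 0.0,"rz": 0.0,"jaw": 0.1},{"dx": -0.126,"dy": -0.0385,"dz": 0.0,"rx": 0.0,"ry": 0.0,"rz": 0.0,"jaw": 0.1},{"dx": -0.168,"dy": -0.051,"dz": 0.0,"rx": 0.0,"ry": 0.0,"rz": 0.0,"jaw": 0.1},{"dx": -0.21,"dy": -0.064,"dz": 0.0,"rx": 0.0,"ry": 0.0,"rz": 0.0,"jaw": 0.1},{"dx": -0.252,"dy": -0.077,"dz": 0.0,"rx": 0.0,"ry": 0.0,"rz": 0.0,"jaw": 0.1},{"dx": -0.294,"dy": -0.09,"dz": 0.0,"rx": 0.0,"ry": 0.0,"rz": 0.0,"jaw": 0.1},{"dx": -0.336,"dy": -0.1025,"dz": 0.0,"rx": 0.0,"ry": 0.0,"rz": 0.0,"jaw": 0.1},{"dx": -0.37,"dy": -0.113,"dz": 0.0,"rx": 0.0,"ry": 0.0,"rz": 0.0,"jaw": 0.1},{"dx": -0.4,"dy": -0.122,"dz": 0.0,"rx": 0.0,"ry": 0.0,"rz": 0.0,"jaw": 0.1},{"dx": -0.42,"dy": -0.1285,"dz": 0.0,"rx": 0.0,"ry": 0.0,"rz": 0.0,"jaw": 0.1}]'

```text
clock: 8.1
position: [0.5748, -0.1993, 0.2552]
ee_rot: [[-0.288, 0.958, -0.001], [0.958, 0.288, -0.0], [-0.0, -0.001, -1.0]]
wrist_force: [-0.5, 0.4, -1.0]
width: 0.302
```

Call:
jog_arm --deltas '[{"dx": 0.0,"dy": 0.0,"dz": 0.0,"rx": 0.0,"ry": 0.0,"rz": 0.0,"jaw": 0.1},{"dx": 0.0,"dy": 0.0,"dz": 0.0,"rx": 0.0,"ry": 0.0,"rz": 0.0,"jaw": 0.1}]'

```text
clock: 8.3
position: [0.5752, -0.1965, 0.2552]
ee_rot: [[-0.289, 0.957, -0.001], [0.957, 0.289, 0.001], [0.001, -0.001, -1.0]]
wrist_force: [-0.3, 0.5, -1.3]
width: 0.305
```

```bash
python3 - <<'E'
from h import *
b=camera("side")[:,:,::-1];cv2.imwrite("pics/side4_raw.png",b)
s=sense();print(s['clock'],s['position'],s['width'],s['wrist_force'])
f=lambda im:cv2.resize(im[150:300,270:370],None,fx=4,fy=4,interpolation=cv2.INTER_CUBIC)
cv2.imwrite("pics/c4.png",np.hstack([f(cv2.imread("pics/side0_raw.png")),f(b)]))
p=s['position'];c=np.array([.576,-.1965,.138]);t=np.linspace(0,2*np.pi,8,endpoint=False)
r=np.c_[.036*np.cos(t),.036*np.sin(t),0*t]+c
q=lambda P:np.round((proj("side",P)+.5-[270,150])*4).tolist()
print("bottom",q([p-[0,0,.073]]),"bulb",q([p-[0,0,.041]]),"ringc",q([c]),"rim",q(r))
E
```

```text
8.35 [ 0.57542601 -0.1957714   0.25534001] 0.3022456834409461 [ 0.03420136  0.05775852 -1.19031324]
bottom [[252.0, 224.0]] bulb [[257.0, 178.0]] ringc [[246.0, 284.0]] rim [[293.0, 270.0], [255.0, 254.0], [212.0, 256.0], [188.0, 273.0], [197.0, 299.0], [236.0, 316.0], [281.0, 315.0], [305.0, 295.0]]
```

View pics/c4.png

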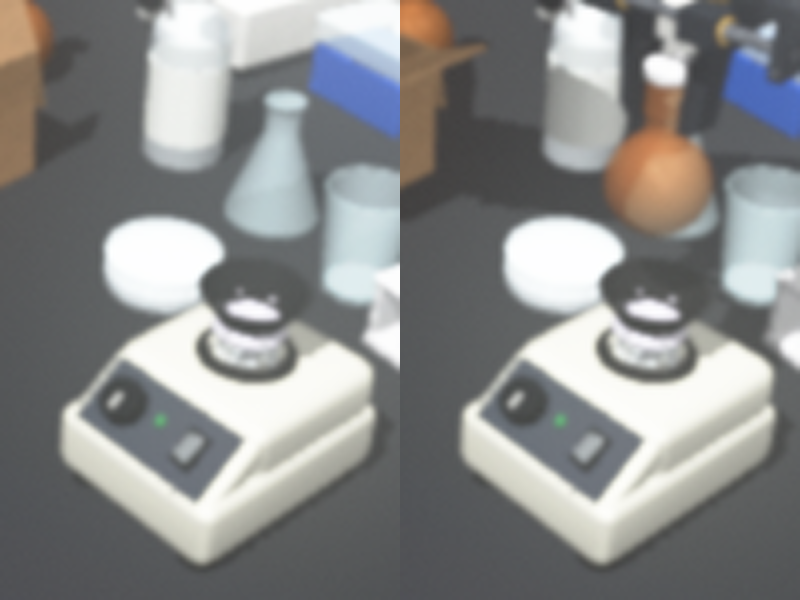

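```bash
python3 - <<'E'
from h import *
t=np.linspace(0,2*np.pi,120,endpoint=False)
def hull(n,c):
    pts=proj(n,np.vstack([np.c_[.036*np.cos(t),.036*np.sin(t),0*t]+c]))
    return pts
for n,(x0,y0,x1,y1),in (("top",(340,158,385,202)),("side",(308,205,360,238))):
    g=cv2.cvtColor(cv2.imread(f"pics/{n}0_raw.png"),cv2.COLOR_BGR2GRAY)
    g=cv2.GaussianBlur(g,(0,0),.7).astype(np.float32)
    gx,gy=cv2.Sobel(g,cv2.CV_32F,1,0),cv2.Sobel(g,cv2.CV_32F,0,1)
    best=[]
    for dx in np.arange(-8,8.1,1):
        for dy in np.arange(-8,8.1,1):
            c=np.array([.576+dx/1e3,-.1965+dy/1e3,.138]);p=hull(n,c);o=p-p.mean(0);o/=np.linalg.norm(o,axis=1)[:,None]
            m=lambda G:cv2.remap(G,p[:,0].astype(np.float32)[:,None],p[:,1].astype(np.float32)[:,None],cv2.INTER_LINEAR)[:,0]
            e=m(gx)*o[:,0]+m(gy)*o[:,1]
            best.append((np.clip(e,0,80).mean(),dx,dy))
    best.sort(reverse=True);print(n,best[:6])
E
```

```text
top [(np.float64(80.0), np.float64(1.0), np.float64(2.0)), (np.float64(80.0), np.float64(0.0), np.float64(2.0)), (np.float64(80.0), np.float64(0.0), np.float64(1.0)), (np.float64(80.0), np.float64(-1.0), np.float64(3.0)), (np.float64(80.0), np.float64(-1.0), np.float64(2.0)), (np.float64(80.0), np.float64(-1.0), np.float64(1.0))]
side [(np.float64(49.708010934725955), np.float64(-2.0), np.float64(-8.0)), (np.float64(49.59236144906882), np.float64(-3.0), np.float64(-8.0)), (np.float64(49.231458702195596), np.float64(-1.0), np.float64(-8.0)), (np.float64(49.10390891432041), np.float64(0.0), np.float64(-8.0)), (np.float64(49.053064553132224), np.float64(-2.0), np.float64(-7.0)), (np.float64(48.93244034119228), np.float64(0.0), np.float64(-7.0))]
```

Call:
jog_arm --deltas '[{"dx": -0.001,"dy": 0.0025,"dz": 0.02,"rx": 0.0,"ry": 0.0,"rz": 0.0,"jaw": 0.1},{"dx": -0.001,"dy": 0.0025,"dz": 0.035,"rx": 0.0,"ry": 0.0,"rz": 0.0,"jaw": 0.1},{"dx": -0.001,"dy": 0.0025,"dz": 0.048,"rx": 0.0,"ry": 0.0,"rz": 0.0,"jaw": 0.1},{"dx": -0.001,"dy": 0.0025,"dz": 0.055,"rx": 0.0,"ry": 0.0,"rz": 0.0,"jaw": 0.1},{"dx": -0.001,"dy": 0.0025,"dz": 0.058,"rx": 0.0,"ry": 0.0,"rz": 0.0,"jaw": 0.1},{"dx": -0.001,"dy": 0.0025,"dz": 0.06,"rx": 0.0,"ry": 0.0,"rz": 0.0,"jaw": 0.1},{"dx": -0.001,"dy": 0.0025,"dz": 0.06,"rx": 0.0,"ry": 0.0,"rz": 0.0,"jaw": 0.1},{"dx": -0.001,"dy": 0.0025,"dz": 0.06,"rx": 0.0,"ry": 0.0,"rz": 0.0,"jaw": 0.1}]' --force 40

```text
clock: 9.15
position: [0.5788, -0.1964, 0.1962]
ee_rot: [[-0.29, 0.957, 0.001], [0.957, 0.29, -0.0], [-0.0, 0.001, -1.0]]
wrist_force: [0.4, -0.4, -0.2]
width: 0.305
```

```bash
python3 - <<'E'
from h import *
b=camera("side")[:,:,::-1]
s=sense();print(s['clock'],s['position'],s['width'],s['wrist_force'],s['ft_torque'])
cv2.imwrite("pics/c5.png",cv2.resize(b[150:270,270:390],None,fx=5,fy=5,interpolation=cv2.INTER_CUBIC))
p=s['position'];q=lambda P:np.round((proj("side",P)+.5-[270,150])*5).tolist()
print("bulb",q([p-[0,0,.041]]))
E
```

```text
9.2 [ 0.57878354 -0.19635385  0.19619182] 0.2993127152639911 [-0.15203618 -0.50417215 -1.36813201] [ 0.03800702 -0.00657972 -0.0409172 ]
bulb [[315.0, 325.0]]
```

View pics/c5.png

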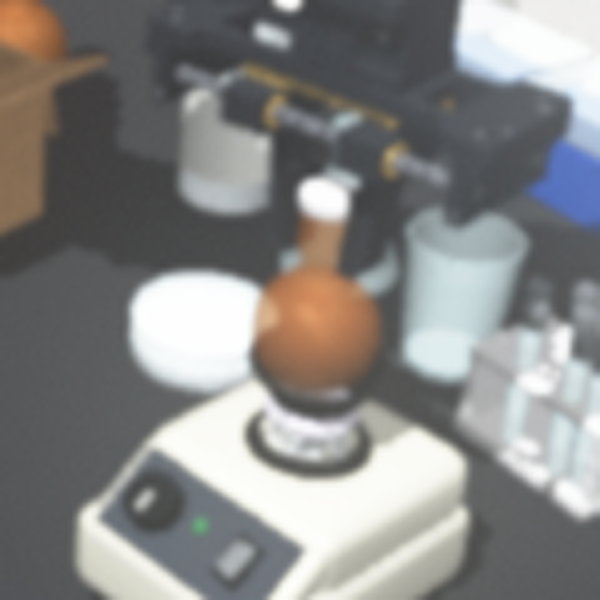

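The bulb is centred over the ring in this view: bulb at x≈319, rim spanning 250–388. I'll lower slowly.

Call:
jog_arm --deltas '[{"dx": 0.0,"dy": 0.0,"dz": 0.002,"rx": 0.0,"ry": 0.0,"rz": 0.0,"jaw": 0.1},{"dx": 0.0,"dy": 0.0,"dz": 0.004,"rx": 0.0,"ry": 0.0,"rz": 0.0,"jaw": 0.1},{"dx": 0.0,"dy": 0.0,"dz": 0.006,"rx": 0.0,"ry": 0.0,"rz": 0.0,"jaw": 0.1},{"dx": 0.0,"dy": 0.0,"dz": 0.007,"rx": 0.0,"ry": 0.0,"rz": 0.0,"jaw": 0.1},{"dx": 0.0,"dy": 0.0,"dz": 0.008,"rx": 0.0,"ry": 0.0,"rz": 0.0,"jaw": 0.1},{"dx": 0.0,"dy": 0.0,"dz": 0.009,"rx": 0.0,"ry": 0.0,"rz": 0.0,"jaw": 0.1},{"dx": 0.0,"dy": 0.0,"dz": 0.01,"rx": 0.0,"ry": 0.0,"rz": 0.0,"jaw": 0.1},{"dx": 0.0,"dy": 0.0,"dz": 0.01,"rx": 0.0,"ry": 0.0,"rz": 0.0,"jaw": 0.1},{"dx": 0.0,"dy": 0.0,"dz": 0.01,"rx": 0.0,"ry": 0.0,"rz": 0.0,"jaw": 0.1}]'

```text
clock: 10.1
position: [0.5793, -0.1971, 0.1869]
ee_rot: [[-0.29, 0.957, 0.002], [0.957, 0.29, -0.002], [-0.002, 0.001, -1.0]]
wrist_force: [1.0, -3.4, 6.7]
width: 0.298
```

Call:
jog_arm --deltas '[{"dx": -0.001,"dy": 0.0,"dz": 0.0,"rx": 0.0,"ry": 0.0,"rz": 0.0,"jaw": 0.1},{"dx": -0.002,"dy": 0.0,"dz": 0.0,"rx": 0.0,"ry": 0.0,"rz": 0.0,"jaw": 0.1},{"dx": -0.002,"dy": 0.0,"dz": 0.0,"rx": 0.0,"ry": 0.0,"rz": 0.0,"jaw": 0.1},{"dx": -0.002,"dy": 0.0,"dz": 0.0,"rx": 0.0,"ry": 0.0,"rz": 0.0,"jaw": 0.1}]'

```text
clock: 10.5
position: [0.5797, -0.199, 0.1866]
ee_rot: [[-0.29, 0.957, 0.002], [0.957, 0.29, -0.002], [-0.002, 0.001, -1.0]]
wrist_force: [0.7, -3.7, 5.4]
width: 0.298
```

```bash
python3 - <<'E'
from h import *
for i in range(4):
    camera("side");s=sense();print(s['clock'],s['position'].round(4),s['wrist_force'].round(2),s['ft_torque'].round(3))
E
```

```text
10.55 [ 0.5797 -0.199   0.1866] [ 0.11 -3.28  5.76] [-0.504 -0.055  0.014]
10.6 [ 0.5797 -0.199   0.1865] [ 0.21 -3.49  4.15] [-0.569 -0.132 -0.036]
10.65 [ 0.5797 -0.199   0.1866] [ 0.85 -2.63  4.2 ] [-0.566 -0.11  -0.041]
10.7 [ 0.5797 -0.199   0.1866] [ 0.42 -2.87  4.27] [-0.498 -0.109  0.019]
```

Call:
jog_arm --deltas '[{"dx": -0.001,"dy": 0.0,"dz": 0.0,"rx": 0.0,"ry": 0.0,"rz": 0.0,"jaw": 0.1},{"dx": -0.002,"dy": 0.0,"dz": 0.0,"rx": 0.0,"ry": 0.0,"rz": 0.0,"jaw": 0.1},{"dx": -0.002,"dy": 0.0,"dz": 0.0,"rx": 0.0,"ry": 0.0,"rz": 0.0,"jaw": 0.1},{"dx": -0.002,"dy": 0.0,"dz": 0.0,"rx": 0.0,"ry": 0.0,"rz": 0.0,"jaw": 0.1}]'

```text
clock: 11.1
position: [0.5798, -0.2001, 0.1858]
ee_rot: [[-0.29, 0.957, 0.0], [0.957, 0.29, -0.0], [-0.0, 0.0, -1.0]]
wrist_force: [-0.5, -1.9, 5.2]
width: 0.297
```

```bash
python3 - <<'E'
from h import *
F=[]
for i in range(4):
    b=camera("side")[:,:,::-1];s=sense();F.append(np.r_[s['wrist_force'],s['ft_torque']])
print(s['clock'],s['position'].round(4),np.mean(F,0).round(2))
cv2.imwrite("pics/c6.png",cv2.resize(b[150:270,270:390],None,fx=5,fy=5,interpolation=cv2.INTER_CUBIC))
p=s['position'];q=lambda P:np.round((proj("side",P)+.5-[270,150])*5).tolist()
print("bulb",q([p-[0,0,.041]]))
E
```

```text
11.3 [ 0.5798 -0.2001  0.1858] [ 0.81 -1.54  5.01 -0.16 -0.09  0.  ]
bulb [[319.0, 346.0]]
```

View pics/c6.png

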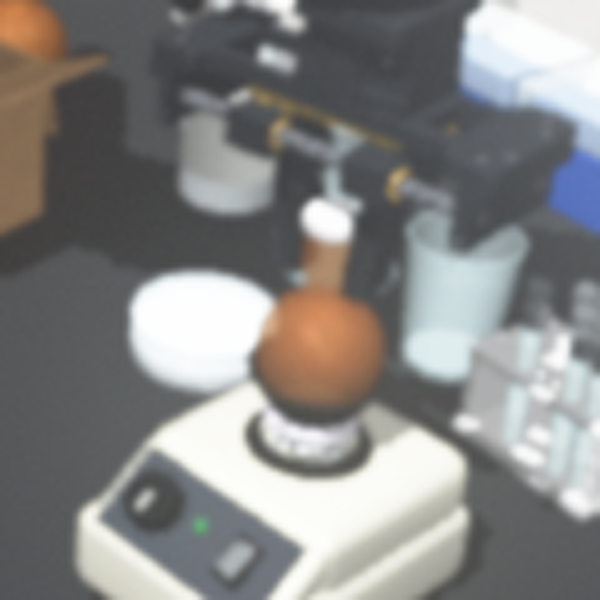

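The flask is seated and upright, and the sideways force is small. I'll press further.

Call:
jog_arm --deltas '[{"dx": -0.001,"dy": 0.0,"dz": 0.001,"rx": 0.0,"ry": 0.0,"rz": 0.0,"jaw": 0.1},{"dx": -0.001,"dy": 0.0,"dz": 0.002,"rx": 0.0,"ry": 0.0,"rz": 0.0,"jaw": 0.1},{"dx": -0.001,"dy": 0.0,"dz": 0.003,"rx": 0.0,"ry": 0.0,"rz": 0.0,"jaw": 0.1},{"dx": -0.001,"dy": 0.0,"dz": 0.0035,"rx": 0.0,"ry": 0.0,"rz": 0.0,"jaw": 0.1},{"dx": -0.001,"dy": 0.0,"dz": 0.0035,"rx": 0.0,"ry": 0.0,"rz": 0.0,"jaw": 0.1},{"dx": -0.001,"dy": 0.0,"dz": 0.0035,"rx": 0.0,"ry": 0.0,"rz": 0.0,"jaw": 0.1}]'

```text
clock: 11.9
position: [0.58, -0.2004, 0.1824]
ee_rot: [[-0.29, 0.957, -0.0], [0.957, 0.29, 0.001], [0.001, 0.0, -1.0]]
wrist_force: [-0.7, 1.0, 7.7]
width: 0.298
```

```bash
python3 - <<'E'
from h import *
F=[]
for i in range(6):
    camera("side");s=sense();F.append(np.r_[s['wrist_force'],s['ft_torque']])
print(s['clock'],s['position'].round(4),s['width'],np.mean(F,0).round(2))
E
```

```text
12.2 [ 0.58   -0.2004  0.1824] 0.2991420792212635 [-0.63  1.08  6.69  0.27  0.11 -0.01]
```

Call:
jog_arm --deltas '[{"dx": 0.0,"dy": 0.0,"dz": 0.001,"rx": 0.0,"ry": 0.0,"rz": 0.0,"jaw": 0.1},{"dx": 0.0,"dy": 0.0,"dz": 0.0015,"rx": 0.0,"ry": 0.0,"rz": 0.0,"jaw": 0.1},{"dx": 0.0,"dy": 0.0,"dz": 0.0015,"rx": 0.0,"ry": 0.0,"rz": 0.0,"jaw": 0.1},{"dx": 0.0,"dy": 0.0,"dz": 0.0015,"rx": 0.0,"ry": 0.0,"rz": 0.0,"jaw": 0.1}]'

```text
clock: 12.6
position: [0.58, -0.2004, 0.1811]
ee_rot: [[-0.29, 0.957, -0.0], [0.957, 0.29, 0.001], [0.001, 0.0, -1.0]]
wrist_force: [-0.2, 0.8, 8.3]
width: 0.302
```

```bash
python3 - <<'E'
from h import *
F=[]
for i in range(6):
    camera("side");s=sense();F.append(np.r_[s['wrist_force'],s['ft_torque']])
print(s['clock'],s['position'].round(4),s['width'],np.mean(F,0).round(2))
E
```

```text
12.9 [ 0.58   -0.2003  0.1811] 0.29899364387921834 [-0.83  1.58  8.27  0.33  0.19 -0.02]
```

```bash
python3 - <<'E'
from h import *
b=camera("side")[:,:,::-1];b2=cv2.resize(b[90:270,190:400],None,fx=3.3,fy=3.3,interpolation=cv2.INTER_CUBIC)
cv2.imwrite("pics/c7.png",b2)
p=sense()['position'];print(np.round((proj("side",[p-[0,0,.041],p+[0,0,.037]])+.5-[190,90])*3.3))
E
```

```text
[[474. 432.]
 [486. 342.]]
```

View pics/c7.png

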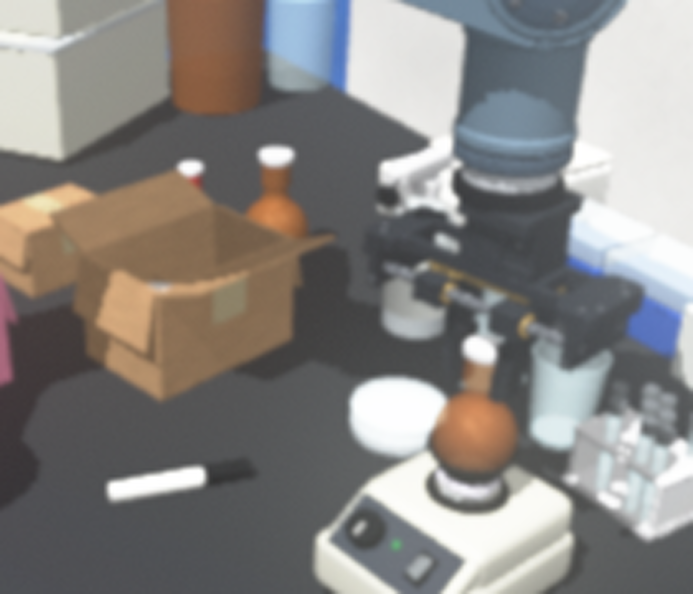

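```bash
python3 -c "
from workcell import *
print(finish_job(),sense()['wrist_force'])"
```

```text
the job is handed in; nothing more can be done
the job is handed in; nothing more can be done
```

I folded both flaps of the larger brown carton right back and lifted out the smaller amber flask upright. I set it in the mixer's sprung ring, pressed the ring down, and handed the job in at about 13 s with the flask still gripped. No verdict was reported.

**Last checks**
- **Ring travel:** the tool had gone about 9 mm below the expected contact height. Wrist force was 8.3 N up, so about 9.5 N on the ring with the flask's weight. That implies roughly 9 to 9.7 mm of travel, against the 7 mm needed. The travel was worked out from height and force, not measured directly.
- **Sideways force:** about 1.8 N at the end, so the flask was sitting close to centred.
- **Grip:** the jaws were 26.3 mm apart with the grip set to 40 N, which fits the 27 mm neck.
- **Final side picture:** the flask is upright in the ring and both flaps are folded back. The jar's cap is visible in the carton, and the bystanders in view look undisturbed.

**What disagreed**
- **Ring position:** the top and side cameras differed by about 5 mm. I used a point between them, then shifted about 4 mm toward -y because the sideways force pushed that way.
- **Flask tilt:** in the last picture the stopper sits about 4 mm to one side of where it should be, so the flask may lean about 3 degrees. The limit is 10 degrees.

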